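# Index the dividing wheel three clicks under its marking gauge

### The job

The green bowl on the dividing wheel is ready for its next stripe: swing the marking gauge out to the left, clear of the wheel, push the wheel by its red handle exactly three clicks clockwise (seen from above), then swing the gauge fully home against its stop. Never turn the wheel while the needle is over the bowl, do not touch the soft bowl, and leave everything else where it stands.

Things in the scene. Friction and masses are not known exactly. Their poses are not given: they have to be found in the camera images.
- dividing_stand: Fixed stand: grey round base plate 260 mm across, 14 mm thick, with a foot to 185 mm for the gauge's post. Origin: on the wheel's axis, at bench height; z up; the post is on its +y side, which points ahead and to the left of the robot (yaw -1.05 to -0.4). Brass studs every 30 degrees, 121 mm from the axis, mark the clicks. Round wooden wheel head on it: 170 mm across, top 46 mm above the bench.
- wheel (a joint): Turn of the wheel, rad, growing clockwise from above. A click every 0.5236 (30 degrees); a spring pulls it into the nearest click, so past half way it jumps on by itself (about 5 N at the handle to leave a click). Red handle at the stand's +x at 0, -y at 1.571, -x at 3.142 (click 6); end stops just beyond 0 and 3.142. Starts at rest in click 1 (0.524).
- wheel_handle (a point): Centre of the top of the red upright handle of the wheel: a round peg 18 mm across, 105 mm from the wheel's axis, standing from 44 to 95 mm above the bench on a short spoke (spoke 16 mm wide, its top 40 mm above the bench).
- gauge (a joint): Swing of the marking gauge, rad, about its post: 0 home against its stop (arm points along the stand's -y from the post, needle over the wheel's axis), growing clockwise from above as it swings out to the stand's -x side (the robot's left); outer stop at 1.6. Clear of the wheel head beyond 0.65. Stays where it is left; 0.7 N at its handle moves it.
- gauge_pivot (a point): Point on the axis of the gauge's post, 116 mm above the bench, 145 mm from the wheel's axis on the stand's +y side. The post is 20 mm across, with a hub 32 mm across on top up to 128 mm above the bench.
- gauge_handle (a point): Centre of the top of the blue upright handle of the gauge: a round peg 16 mm across standing on the aluminium arm 80 mm from the post's axis, from 121 to 169 mm above the bench. The arm is a bar 14 mm wide, 111 to 121 mm above the bench, reaching 153 mm from the post.
- needle (a point): Tip of the gauge's steel needle, under the arm 145 mm from the post's axis and 104.5 mm above the bench; it passes 6 mm above the bowl.
- green_bowl: Green bowl with dark stripes, standing upside down, loose, in the middle of the wheel: 91 mm across at its bottom, 52 mm high (its top 98 mm above the bench). Origin at the centre of its underside.
- flask: Bystander: blue vacuum flask with a white cap, 80 mm across, 290 mm high, at the left back. Origin at the centre of its underside.
- brown_sprayer: Bystander: brown spray bottle with a black head, 84x64x165 mm high, on the left. Origin at the centre of its underside.
- mug: Bystander: white spotted mug, 82x114x91 mm high, at the right back. Origin at the centre of its underside.
- mallet: Bystander: wooden mallet lying on the right, 74x189x58 mm. Origin at the centre of its underside.
Things that resemble listed ones, but are neither listed nor needed, are in the scene too. Leave any orange, purple or turquoise look-alike of the green_bowl alone.

How it is judged:
By the outcome, as a careful person would: the job done as asked, in the order asked, and still so for the second after the job is handed in, with the robot touching nothing.
It also fails if it takes over 62 s, if anything falls off the work surface, if the arm or the gripper's body presses on something with over 40 N, if the wrist force passes 120 N, or if a joint passes its speed limit or range.

### The arm

A 7-joint arm with a two-finger parallel gripper is mounted at the origin on the work surface; the furniture and walls round the work are solid. World frame = base frame: x ahead of the robot, y to its left, z up, the work surface at z = 0. Lengths are in m, angles in rad, forces in N, time in s.
With the tool pointing down it reaches from about 0.4 to 0.925 m from the base axis. Payload 5.6 kg.
Tool frame: the origin (TCP) lies at the very end of the fingers, on their centre line; the grasp point (between the pads) lies 19 mm behind it (bot.grip_depth is the distance from the TCP to the grasp point, in m); z points along the fingers, x is the direction in which the jaws open and shut, and the axes are right-handed (so a half turn about z gives the same grasp; the last joint's range is limited). The gripper opens to 85 mm and grips with 20 to 120 N. Pads are 22 mm wide; open, the fingers measure 114 mm over their backs; the gripper's body (76 mm by 85 mm) begins 54 mm behind the grasp point. The pads swing forward as they close: fully open they stand 13 mm farther back than shut.
Start: joints at [1.233, 0.468, -0.012, 1.603, 0.006, 1.071, -0.056], TCP at [0.189, -0.622, 0.231] pointing down, gripper open.
Joint ranges: [-2.53, 2.53], [-0.31, 2.02], [-1.57, 1.55], [0.28, 2.44], [-1.29, 4.43], [0.15, 1.84], [-2.92, 2.92]. Speed limits (rad/s): [2.57, 2.57, 3.14, 3.14, 3.14, 3.14, 3.14].

### API

Orientations are given as a 3x3 rotation matrix whose columns are the frame's x, y, z axes.
In Python, from station import readout, grab_frame, camera_info, close_job, find_in, landmark_of, bot gives the robot as it stands.
- The arm moves only by the shell command python3 -m crank 'ROWS' [OPENING]. ROWS is JSON, a list of rows, each an object with "travel": the shift along the world's x, y, z in m, a list of three; "yaw": the turn about the world's z in degrees. A call has exactly 10 rows; each row is the pose to reach, as a shift and turn from the pose commanded when the call began; what a row does not reach only later rows make up. A row lasts 1/8 s, in which the tool goes at most 62.5 mm and 10.7 degrees, less where a joint would pass 70% of its speed; a pose out of reach is approached as far as the arm can. A call with a gripper value outside its range is refused whole. OPENING is the finger opening in m, from 0 to 0.0854, set as the call begins (- or left out, the last holds). The fingers move at their own pace and stop on an object; the grip force is fixed at half the most. Time passes only in rows, so rows that repeat a pose let the fingers close, or fill a call up. It gives the time, the measured TCP pose, the force and the opening at its end, in the units of the state.
- readout.sense(): the state, without advancing time (a new reading comes with each control period).
- grab_frame(name): name is "side" or "top"; returns the picture (420x560x3 uint8, red, green, blue); there is no depth.
- camera_info(name): a dict with "intrinsics" (3x3 intrinsics, pixels), "position" and "rotation" of the camera in the world. Camera axes: x right, y down, z forward; pixel columns grow to the right and rows downward; lengths in m; the calibration is good to about 2 mm. A picture is of the moment at which its call begins. camera_info takes no time and is no camera call.
- close_job(): hands the job in, once; it reports no verdict.
Trained networks look in the newest picture that a camera, given by its name, has taken for a name from the list of things; names that differ only in an ending like _2 or _b are one class to them, and where a whole thing is asked for, a point or a joint stands for the part that bears it (a point fixed in the world has none). Each returns a list of dicts, best first, with "confidence" (0 to 1); they miss things now and then, are a little off and sometimes report something else, mostly with a low value. They report only what shows in the picture. A call takes as long as a camera call. They do not tell look-alikes from the thing itself.
- find_in(thing, camera): "bbox" ([left, top, width, height] in pixels, round what is visible of it).
- landmark_of(thing, camera): "xy" ([column, row] in pixels: a listed point, or the origin of a listed thing).
The state is a dict: "time": time; "joints": joint angles; "qvel": joint speeds; "joint_efforts": joint torques, N m; "tool_pos": TCP position; "tcp_rot": TCP orientation; "contact_force": force on the tool from outside, world axes, zero at the start; "wrist_torque": the same for the moment, N m; "opening": finger opening in m.
Only numpy, scipy, OpenCV 4.12 (cv2) and the standard library are available. Lean on these libraries where they do the work, as an engineer would, in place of code of your own. Each camera call takes 0.05 s, during which the arm holds its last target.

## Working session

There is one attempt and no reset: what is moved stays moved. The work goes in short steps, Python scripts to look and compute and a shell command to move; the robot and the scene stay as the last step left them, time stands still between calls to the robot, and variables do not carry over. Pictures are saved under pics/ and viewed, and the job is handed in when it is done.

```bash
ls; mkdir -p pics; python3 - <<'E'
from station import readout, grab_frame, camera_info, bot
import cv2
for c in("side","top"):
    im=grab_frame(c); cv2.imwrite(f"pics/{c}0.png",im[:,:,::-1]); i=camera_info(c); print(c,i)
s=readout.sense(); print(s['time'],s['tool_pos'],s['tcp_rot'],s['opening'])
E
```

```text
pics
side {'intrinsics': array([[380.24200068,   0.        , 278.48363275],
       [  0.        , 380.24200068, 209.61619125],
       [  0.        ,   0.        ,   1.        ]]), 'position': array([0.25312742, 0.82925625, 0.85433045]), 'rotation': array([[-0.94409555, -0.20774162,  0.25598244],
       [-0.32954026,  0.61662548, -0.71496589],
       [-0.00931712, -0.75935264, -0.6506126 ]])}
top {'intrinsics': array([[513.01430827,   0.        , 287.91645635],
       [  0.        , 513.01430827, 208.22770481],
       [  0.        ,   0.        ,   1.        ]]), 'position': array([0.34831681, 0.02648346, 1.60433917]), 'rotation': array([[-0.01229398, -0.99331918,  0.11474263],
       [-0.99984126,  0.01369174,  0.01140146],
       [-0.01289632, -0.11458425, -0.99332982]])}
0.1 [ 0.1886416  -0.62149057  0.23041271] [[ 2.90522176e-01 -9.56868070e-01 -6.02221248e-04]
 [-9.56866849e-01 -2.90522771e-01  1.53403408e-03]
 [-1.64282721e-03  1.30574629e-04 -9.99998642e-01]] 0.08507784122881905
```

View pics/side0.png

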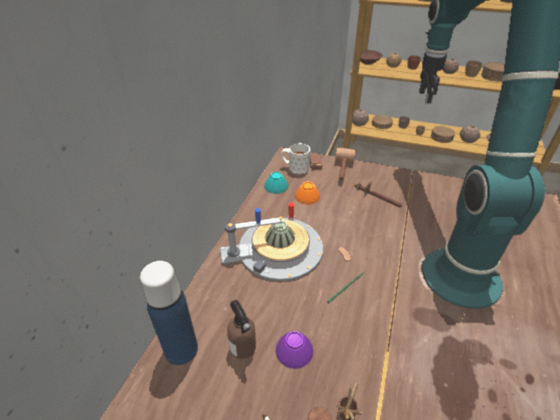

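View pics/top0.png

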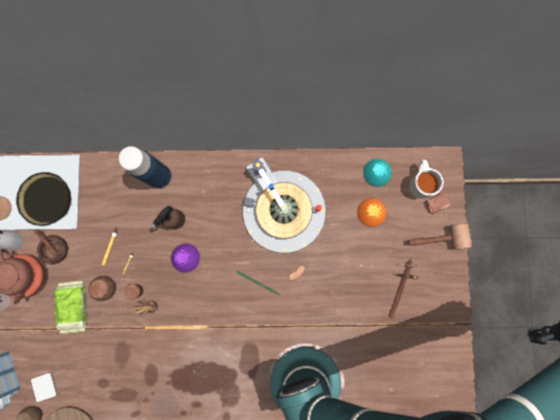

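```bash
cat > h.py <<'E'
import numpy as np
from station import *
import cv2
def proj(c,p):
    i=camera_info(c);v=(np.asarray(p,float)-i['position'])@i['rotation'];u=v@i['intrinsics'].T
    return u[...,:2]/u[...,2:]
def ray(c,xy):
    i=camera_info(c);d=i['rotation']@np.linalg.solve(i['intrinsics'],[*xy,1]);return i['position'],d/np.linalg.norm(d)
def atz(c,xy,z):
    o,d=ray(c,xy);return o+d*(z-o[2])/d[2]
def tri(a,b):
    A=np.zeros((3,3));B=np.zeros(3)
    for c,xy in(("side",a),("top",b)):
        o,d=ray(c,xy);M=np.eye(3)-np.outer(d,d);A+=M;B+=M@o
    return np.linalg.solve(A,B)
E
python3 - <<'E'
from h import *
for t in["wheel_handle","gauge_handle","gauge_pivot","needle","green_bowl","dividing_stand"]:
    r={}
    for c in("side","top"):
        l=landmark_of(t,c); r[c]=l
        print(t,c,[(np.round(x['xy'],1).tolist(),round(x['confidence'],2)) for x in l[:3]])
    if r['side'] and r['top']: print('   tri',tri(r['side'][0]['xy'],r['top'][0]['xy']).round(4))
E
```

```text
wheel_handle side [([290.2, 204.5], 0.59), ([181.0, 349.9], 0.22)]
wheel_handle top [([318.4, 206.6], 0.73)]
   tri [ 0.5272 -0.0467  0.0891]
gauge_handle side [([258.5, 207.4], 0.75)]
gauge_handle top [([271.6, 185.0], 0.84), ([159.8, 175.5], 0.6)]
   tri [0.5791 0.0878 0.1715]
gauge_pivot side [([229.1, 223.5], 0.83)]
gauge_pivot top [([258.6, 164.7], 0.68)]
   tri [0.651  0.1286 0.1243]
needle side [([278.7, 222.9], 0.85)]
needle top [([285.3, 208.9], 0.65)]
   tri [0.5256 0.0528 0.0969]
green_bowl side [([282.3, 237.7], 0.85), ([305.7, 197.1], 0.58), ([275.9, 186.0], 0.57)]
green_bowl top [([376.2, 174.0], 0.85), ([284.4, 209.7], 0.7), ([184.9, 257.5], 0.68)]
   tri [ 0.6691 -0.2939 -0.3269]
dividing_stand side [([281.0, 243.9], 0.79), ([291.1, 204.9], 0.43)]
dividing_stand top [([285.2, 211.5], 0.96)]
   tri [0.523  0.0536 0.0112]
```

The top view shows the stand at (285,211), the red handle at (318,207), the blue handle at (271,185) and the post at (258,165). The bowl candidates are the striped green one at (284,210), orange (371,212), turquoise (376,172) and purple (185,257). Only the striped green one in the middle of the wheel fits. I'll confirm it in a crop and fit the geometry.

```bash
python3 - <<'E'
from h import *
from scipy.optimize import least_squares
obs=[]
for t in["wheel_handle","gauge_handle","gauge_pivot","needle","dividing_stand"]:
    for c in("side","top"):
        for _ in range(1):
            l=landmark_of(t,c)
            if l: obs.append((t,c,np.array(l[0]['xy'])))
def model(p):
    x,y,w=p; ex=np.array([np.cos(w),np.sin(w),0]);ey=np.array([-np.sin(w),np.cos(w),0]);o=np.array([x,y,0]);k=np.array([0,0,1])
    a=0.5236
    return dict(wheel_handle=o+.105*(np.cos(a)*ex-np.sin(a)*ey)+.095*k,gauge_handle=o+.065*ey+.169*k,gauge_pivot=o+.145*ey+.116*k,needle=o+.1045*k,dividing_stand=o)
f=lambda p:np.concatenate([proj(c,model(p)[t])-q for t,c,q in obs])
r=least_squares(f,[.525,.053,-1.03],loss='soft_l1');print(r.x)
for i,(t,c,q) in enumerate(obs):print(t,c,q.round(1),f(r.x)[2*i:2*i+2].round(1))
for k,v in model(r.x).items():print(k,v.round(4))
np.save('fit.npy',r.x)
for t in["flask","brown_sprayer","mug"]:
    l=landmark_of(t,"top");print(t,[(np.round(x['xy']),round(x['confidence'],2),atz('top',x['xy'],0).round(3)) for x in l[:2]])
a=cv2.resize(grab_frame("top")[140:260,220:340],(480,480),interpolation=cv2.INTER_CUBIC)
b=grab_frame("side")[180:280,210:330];
m=model(r.x)
b=cv2.resize(b,(576,480),interpolation=cv2.INTER_CUBIC)[:,:320*576//576+0] if 0 else cv2.resize(b[:,:80],(320,400),interpolation=cv2.INTER_CUBIC)
for k,v in m.items():
    u=(proj('top',v)-[220,140])*4+2; cv2.circle(a,tuple(int(z) for z in u),3,(255,0,255),1)
    u=(proj('side',v)-[210,180])*4+2; cv2.circle(b,tuple(int(z) for z in u),3,(255,0,255),1)
C=np.zeros((480,800,3),np.uint8);C[:,:480]=a;C[:400,480:]=b
cv2.imwrite('pics/crop1.png',C[:,:,::-1])
E
```

```text
[ 0.52517787  0.05495492 -1.04376923]
wheel_handle side [290.2 204.5] [ 0.9 -2. ]
wheel_handle top [318.4 206.6] [1.2 0.2]
gauge_handle side [258.5 207.4] [-1.2  0.4]
gauge_handle top [271.6 185. ] [ 0.3 -0.1]
gauge_pivot side [229.1 223.5] [1.3 2.1]
gauge_pivot top [258.6 164.7] [0.2 0.1]
needle side [278.7 222.9] [ 1.6 -1.2]
needle top [285.3 208.9] [-1.2 -1.8]
dividing_stand side [281.  243.9] [-0.5  2.7]
dividing_stand top [285.2 211.5] [-0.4 -0.6]
wheel_handle [ 0.5255 -0.05    0.095 ]
gauge_handle [0.5814 0.0876 0.169 ]
gauge_pivot [0.6505 0.1279 0.116 ]
needle [0.5252 0.055  0.1045]
dividing_stand [0.5252 0.055  0.    ]
flask [(array([161., 177.]), 0.6, array([0.64 , 0.447, 0.   ]))]
brown_sprayer []
mug [(array([421., 181.]), 0.63, array([ 0.614, -0.376, -0.   ]))]
```

View pics/crop1.png

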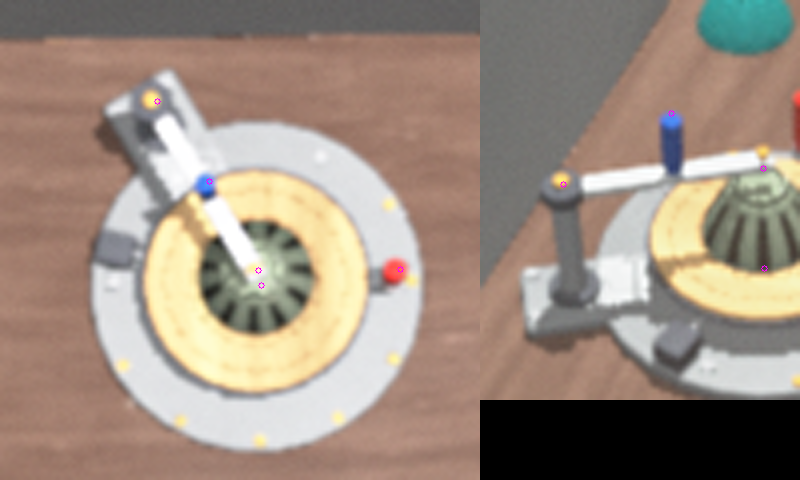

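The crop confirms the green striped bowl with its own stand. The fitted points lie within about 1 px of the post, blue peg and red peg. Next I move toward the blue handle.

```bash
python3 -m crank '[{"travel":[0.02,0.03,0.01],"yaw":2},{"travel":[0.05,0.08,0.02],"yaw":5},{"travel":[0.08,0.13,0.03],"yaw":8},{"travel":[0.11,0.18,0.03],"yaw":11},{"travel":[0.14,0.23,0.03],"yaw":13},{"travel":[0.17,0.28,0.03],"yaw":13},{"travel":[0.20,0.33,0.03],"yaw":13},{"travel":[0.23,0.38,0.03],"yaw":13},{"travel":[0.25,0.43,0.03],"yaw":13},{"travel":[0.27,0.47,0.03],"yaw":13}]' 0.06
python3 - <<'E'
from h import *
s=readout.sense();R=s['tcp_rot'];print(s['tool_pos'],np.degrees(np.arctan2(R[1,0],R[0,0])),s['time'])
print(np.array([.580,.089])-s['tool_pos'][:2])
E
```

```text
time: 2.7
tool_pos: [0.4595, -0.1498, 0.2616]
tcp_rot: [[0.5, -0.866, 0.001], [-0.866, -0.5, -0.0], [0.001, -0.0, -1.0]]
contact_force: [-0.3, -1.1, -0.9]
opening: 0.0602
[ 0.45946014 -0.14978499  0.26163489] -60.030711818924644 2.7
[0.12053986 0.23878499]
```

```bash
python3 -m crank '[{"travel":[0.02,0.04,0],"yaw":0},{"travel":[0.045,0.09,0],"yaw":0},{"travel":[0.07,0.14,0],"yaw":0},{"travel":[0.095,0.19,0],"yaw":0},{"travel":[0.115,0.228,0],"yaw":0},{"travel":[0.121,0.239,0],"yaw":0},{"travel":[0.121,0.239,-0.01],"yaw":0},{"travel":[0.121,0.239,-0.02],"yaw":0},{"travel":[0.121,0.239,-0.03],"yaw":0},{"travel":[0.121,0.239,-0.04],"yaw":0}]'
python3 - <<'E'
from h import *
s=readout.sense();print(s['tool_pos'])
a=cv2.resize(grab_frame("top")[140:240,220:340],(480,400),interpolation=cv2.INTER_CUBIC)
b=cv2.resize(grab_frame("side")[140:240,220:300],(320,400),interpolation=cv2.INTER_CUBIC)
cv2.imwrite('pics/c2.png',np.hstack([a,b])[:,:,::-1])
E
```

```text
time: 3.95
tool_pos: [0.5796, 0.0859, 0.2205]
tcp_rot: [[0.497, -0.868, -0.0], [-0.868, -0.497, -0.0], [0.0, 0.001, -1.0]]
contact_force: [-0.6, -0.8, 0.0]
opening: 0.0602
[0.5795915  0.08593608 0.22051441]
```

View pics/c2.png

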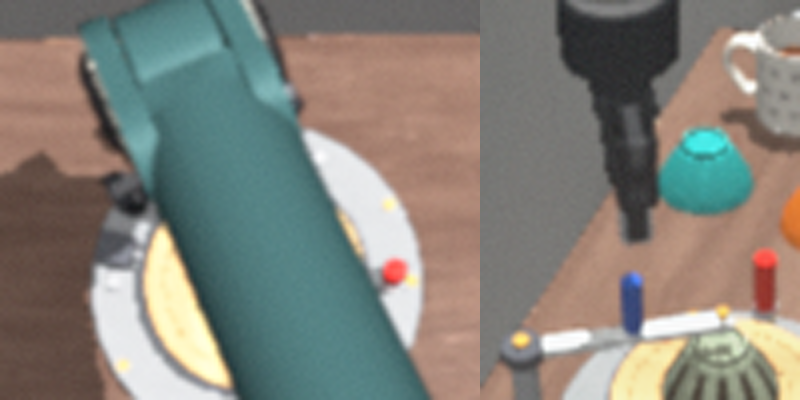

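In the crop, the finger tips at (635,240) are right above the blue peg top at (632,280). Descend and close to a loose cage.

```bash
python3 -m crank '[{"travel":[0,0.001,-0.01],"yaw":0},{"travel":[0,0.001,-0.02],"yaw":0},{"travel":[0,0.001,-0.03],"yaw":0},{"travel":[0,0.001,-0.04],"yaw":0},{"travel":[0,0.001,-0.05],"yaw":0},{"travel":[0,0.001,-0.06],"yaw":0},{"travel":[0,0.001,-0.07],"yaw":0},{"travel":[0,0.001,-0.08],"yaw":0},{"travel":[0,0.001,-0.084],"yaw":0},{"travel":[0,0.001,-0.084],"yaw":0}]'
python3 - <<'E'
from h import *
s=readout.sense();print(s['tool_pos'])
b=cv2.resize(grab_frame("side")[140:240,200:320],(720,600),interpolation=cv2.INTER_CUBIC)
cv2.imwrite('pics/c3.png',b[:,:,::-1])
E
```

```text
time: 5.3
tool_pos: [0.5797, 0.0881, 0.137]
tcp_rot: [[0.498, -0.867, -0.001], [-0.867, -0.498, -0.0], [-0.0, 0.0, -1.0]]
contact_force: [0.0, -0.2, -0.3]
opening: 0.0601
[0.57969689 0.08806646 0.13698464]
```

View pics/c3.png

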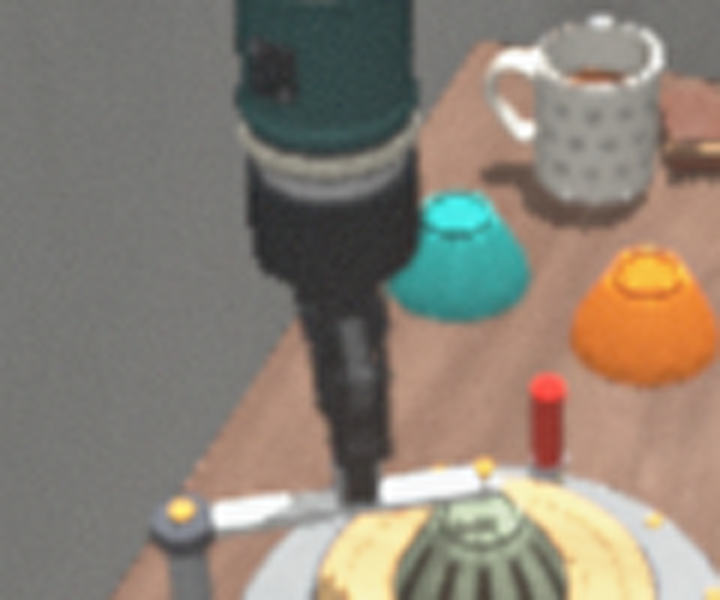

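```bash
python3 -m crank '[{"travel":[0,0,0],"yaw":0},{"travel":[0,0,0],"yaw":0},{"travel":[0,0,0],"yaw":0},{"travel":[0,0,0],"yaw":0},{"travel":[-0.004,0.007,0],"yaw":-6},{"travel":[-0.007,0.0145,0],"yaw":-11},{"travel":[-0.009,0.022,0],"yaw":-17},{"travel":[-0.0105,0.030,0],"yaw":-23},{"travel":[-0.011,0.038,0],"yaw":-29},{"travel":[-0.0105,0.046,0],"yaw":-34}]' 0.024
python3 - <<'E'
from h import *
s=readout.sense();print(s['tool_pos'])
b=cv2.resize(grab_frame("side")[140:260,190:330],(700,600),interpolation=cv2.INTER_CUBIC)
cv2.imwrite('pics/c4.png',b[:,:,::-1])
E
```

```text
time: 6.6
tool_pos: [0.5689, 0.1337, 0.1371]
tcp_rot: [[-0.075, -0.997, -0.001], [-0.997, 0.075, -0.001], [0.001, 0.001, -1.0]]
contact_force: [-0.8, -0.7, 0.6]
opening: 0.024
[0.56893367 0.13370966 0.13711627]
```

View pics/c4.png

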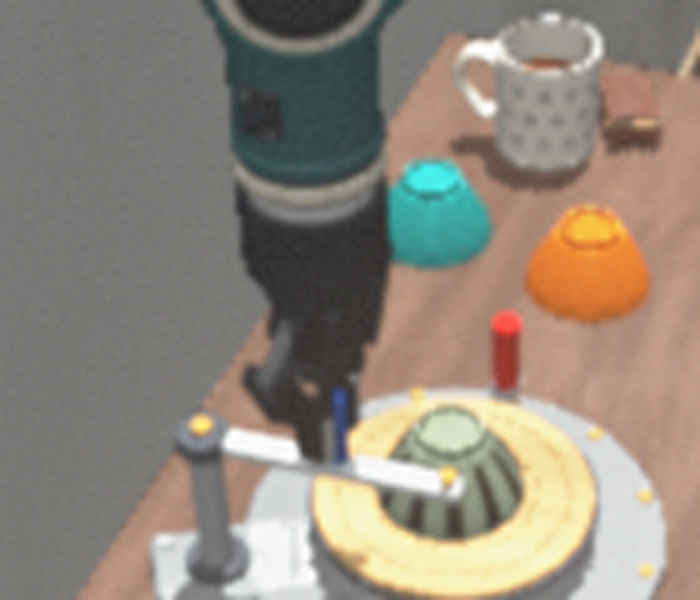

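The gauge moves in the cage. The peg at (340,430) shows beside the near pad, on the robot's side. I'll measure the offset.

```bash
python3 - <<'E'
from h import *
s=readout.sense()
print(proj('side',s['tool_pos']),proj('side',s['tool_pos']+[0,0,.02]))
for t in('gauge_handle','gauge_pivot','needle'):
    for l in landmark_of(t,'side')[:2]:print(t,l,atz('side',l['xy'],dict(gauge_handle=.169,gauge_pivot=.128,needle=.1045)[t]))
b=cv2.resize(grab_frame("side")[200:250,235:295],(720,600),interpolation=cv2.INTER_CUBIC)
cv2.imwrite('pics/c5.png',b[:,:,::-1])
E
```

```text
[255.59639101 228.20313425] [255.2386481  222.83422415]
gauge_handle {'xy': [259.2, 220.2], 'confidence': 0.9} [0.55744721 0.1339064  0.169     ]
gauge_pivot {'xy': [229.7, 222.4], 'confidence': 0.97} [0.65142683 0.12766688 0.128     ]
gauge_pivot {'xy': [293.0, 168.6], 'confidence': 0.33} [ 0.56245503 -0.18426235  0.128     ]
needle {'xy': [280.3, 242.3], 'confidence': 0.8} [0.49780651 0.13429637 0.1045    ]
needle {'xy': [231.1, 224.2], 'confidence': 0.44} [0.65718688 0.11072557 0.1045    ]
```

View pics/c5.png

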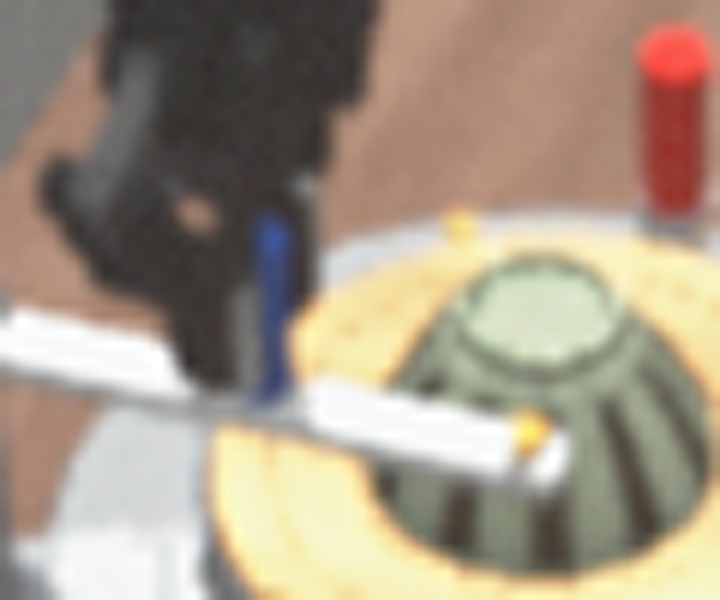

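Peg sits between the pads. I carry on to about 1.2 rad.

```bash
python3 -m crank '[{"travel":[-0.002,0.004,0],"yaw":-2},{"travel":[-0.001,0.010,0],"yaw":-6},{"travel":[0.001,0.017,0],"yaw":-10},{"travel":[0.004,0.025,0],"yaw":-14},{"travel":[0.007,0.032,0],"yaw":-18},{"travel":[0.011,0.038,0],"yaw":-22},{"travel":[0.015,0.044,0],"yaw":-24},{"travel":[0.015,0.044,0],"yaw":-24},{"travel":[0.015,0.044,0],"yaw":-24},{"travel":[0.015,0.044,0],"yaw":-24}]' && python3 -m crank '[{"travel":[0,0,0],"yaw":0},{"travel":[0,0,0],"yaw":0},{"travel":[0,0,0.01],"yaw":0},{"travel":[0,0,0.02],"yaw":0},{"travel":[0,0,0.03],"yaw":0},{"travel":[0,0,0.05],"yaw":0},{"travel":[0,0,0.07],"yaw":0},{"travel":[0,0,0.09],"yaw":0},{"travel":[-0.01,-0.02,0.09],"yaw":5},{"travel":[-0.02,-0.05,0.09],"yaw":12}]' 0.04
python3 - <<'E'
from h import *
for t in('gauge_handle','needle','wheel_handle'):
    for l in landmark_of(t,'side')[:2]:print(t,l,atz('side',l['xy'],dict(gauge_handle=.169,wheel_handle=.095,needle=.1045)[t]))
b=cv2.resize(grab_frame("side")[140:260,190:330],(700,600),interpolation=cv2.INTER_CUBIC)
cv2.imwrite('pics/c6.png',b[:,:,::-1])
E
```

```text
time: 8.1
tool_pos: [0.5843, 0.1775, 0.1373]
tcp_rot: [[-0.471, -0.882, -0.0], [-0.882, 0.471, -0.0], [0.0, -0.0, -1.0]]
contact_force: [0.5, 0.1, 0.2]
opening: 0.0242
time: 9.35
tool_pos: [0.5642, 0.1287, 0.2284]
tcp_rot: [[-0.272, -0.962, 0.001], [-0.962, 0.272, 0.001], [-0.001, -0.001, -1.0]]
contact_force: [0.6, -0.4, 0.7]
opening: 0.0399
gauge_handle {'xy': [257.9, 218.6], 'confidence': 0.54} [0.56312526 0.12904145 0.169     ]
needle {'xy': [280.7, 241.6], 'confidence': 0.76} [0.49764096 0.13139127 0.1045    ]
wheel_handle {'xy': [289.8, 207.1], 'confidence': 0.8} [ 0.52266371 -0.0276424   0.095     ]
```

View pics/c6.png

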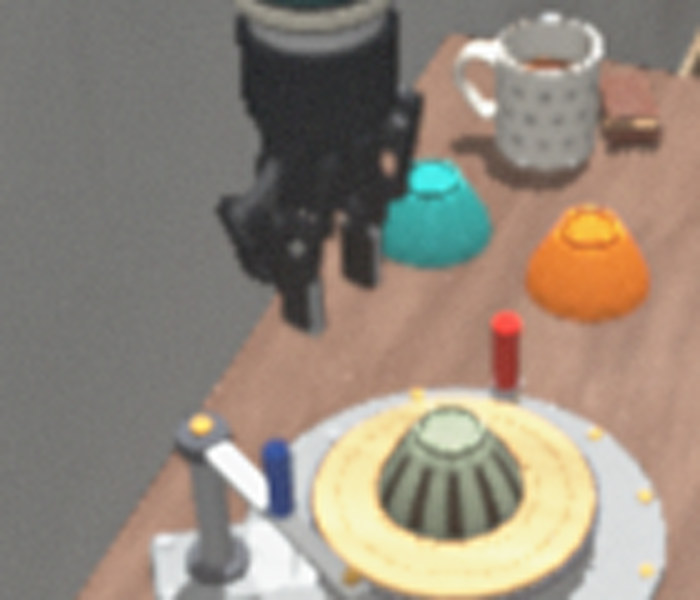

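The gauge is out and clear: the blue peg is at (245,229), the arm points left, and the bowl and wheel are untouched. Now to the red handle, with the jaws turned tangential.

```bash
python3 -m crank '[{"travel":[-0.002,-0.01,0],"yaw":10},{"travel":[-0.006,-0.03,0],"yaw":20},{"travel":[-0.010,-0.05,0],"yaw":30},{"travel":[-0.014,-0.07,0],"yaw":40},{"travel":[-0.018,-0.09,0],"yaw":50},{"travel":[-0.023,-0.11,0],"yaw":60},{"travel":[-0.028,-0.13,0],"yaw":70},{"travel":[-0.032,-0.15,0],"yaw":80},{"travel":[-0.036,-0.17,0],"yaw":90},{"travel":[-0.038,-0.177,0],"yaw":100}]' 0.05 && python3 -m crank '[{"travel":[0,0,-0.01],"yaw":6},{"travel":[0,0,-0.02],"yaw":6},{"travel":[0,0,-0.04],"yaw":6},{"travel":[0,0,-0.06],"yaw":6},{"travel":[0,0,-0.075],"yaw":6},{"travel":[0,0,-0.09],"yaw":6},{"travel":[0,0,-0.10],"yaw":6},{"travel":[0,0,-0.105],"yaw":6},{"travel":[0,0,-0.105],"yaw":6},{"travel":[0,0,-0.105],"yaw":6}]'
cat > snap.py <<'E'
import sys
from h import *
def snap(name,sx=(200,320),sy=(160,260)):
    b=grab_frame("side");t=grab_frame("top")
    B=cv2.resize(b[sy[0]:sy[1],sx[0]:sx[1]],(480,400),interpolation=cv2.INTER_CUBIC)
    T=cv2.resize(t[150:250,240:320],(320,400),interpolation=cv2.INTER_CUBIC)
    cv2.imwrite(f'pics/{name}.png',np.hstack([B,T])[:,:,::-1])
snap(sys.argv[1])
s=readout.sense();R=s['tcp_rot'];print(s['tool_pos'],np.degrees(np.arctan2(R[1,0],R[0,0])),proj('side',s['tool_pos']))
E
python3 snap.py d1
```

```text
time: 10.8
tool_pos: [0.5268, -0.0492, 0.2276]
tcp_rot: [[0.995, -0.102, 0.001], [-0.102, -0.995, 0.0], [0.001, -0.0, -1.0]]
contact_force: [-0.1, 0.2, -0.0]
opening: 0.0499
time: 12.05
tool_pos: [0.5267, -0.049, 0.1227]
tcp_rot: [[1.0, -0.002, 0.001], [-0.002, -1.0, -0.0], [0.001, 0.0, -1.0]]
contact_force: [0.7, -0.2, 0.1]
opening: 0.0501
[ 0.5266412  -0.04904381  0.12276206] -0.12024869751120908 [290.80108931 195.72591939]
```

View pics/d1.png

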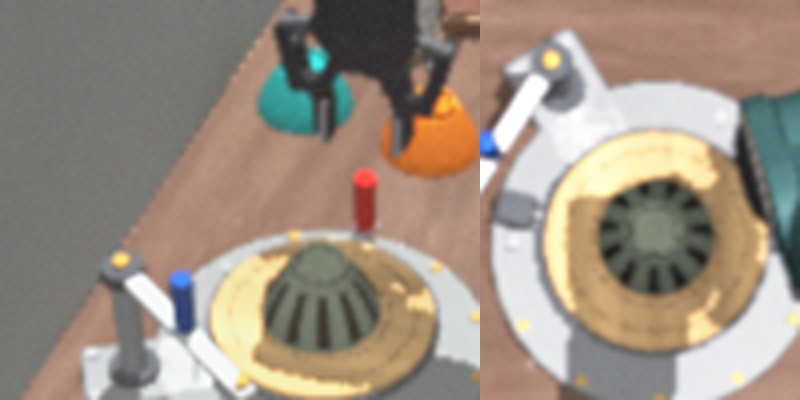

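Tip midpoint (363,143) is straight above the red peg top (364,178). I'll refine the wheel axis quickly, then lower.

```bash
python3 - <<'E'
from h import *
print('bowltop',atz('top',[284.2,209.2],.098),'pegside',atz('side',[291,204],.095),'gaugepeg',atz('side',[245.3,229],.169))
im=grab_frame('top');h=cv2.cvtColor(im,cv2.COLOR_RGB2HSV)
w=((h[...,0]>12)&(h[...,0]<28)&(h[...,1]>60)).astype(np.uint8)
sub=np.zeros_like(w);sub[170:250,240:330]=w[170:250,240:330]
# base plate circle: fit by Hough on gray
g=cv2.medianBlur(cv2.cvtColor(im,cv2.COLOR_RGB2GRAY),3)[150:270,220:350]
for rr in((25,31),(38,45)):
    c=cv2.HoughCircles(g,cv2.HOUGH_GRADIENT_ALT if 0 else cv2.HOUGH_GRADIENT,1,60,param1=100,param2=12,minRadius=rr[0],maxRadius=rr[1]);c=c[0][0]
    z=.046 if rr[0]==25 else .014
    print(c[:2]+[220,150],c[2],atz('top',c[:2]+[220,150],z))
E
```

```text
bowltop [0.5195776  0.05479307 0.098     ] pegside [ 0.52373353 -0.04309745  0.095     ] gaugepeg [0.57939725 0.17750655 0.169     ]
[282.5 209.5] 29.3 [0.52463809 0.0609792  0.046     ]
[284.5 211.5] 41.1 [0.52189625 0.05551879 0.014     ]
```

```bash
python3 -m crank '[{"travel":[0,0.002,-0.01],"yaw":0},{"travel":[0,0.002,-0.02],"yaw":0},{"travel":[0,0.002,-0.03],"yaw":0},{"travel":[0,0.002,-0.04],"yaw":0},{"travel":[0,0.002,-0.05],"yaw":0},{"travel":[0,0.002,-0.059],"yaw":0},{"travel":[0,0.002,-0.059],"yaw":0},{"travel":[0,0.002,-0.059],"yaw":0},{"travel":[0,0.002,-0.059],"yaw":0},{"travel":[0,0.002,-0.059],"yaw":0}]' && python3 snap.py d2
```

```text
time: 13.45
tool_pos: [0.5266, -0.0471, 0.0636]
tcp_rot: [[1.0, -0.002, 0.001], [-0.002, -1.0, -0.0], [0.001, 0.0, -1.0]]
contact_force: [0.0, 0.7, -0.7]
opening: 0.0502
[ 0.52644338 -0.04701153  0.06350942] -0.117260526750323 [290.44596856 210.68499318]
```

View pics/d2.png

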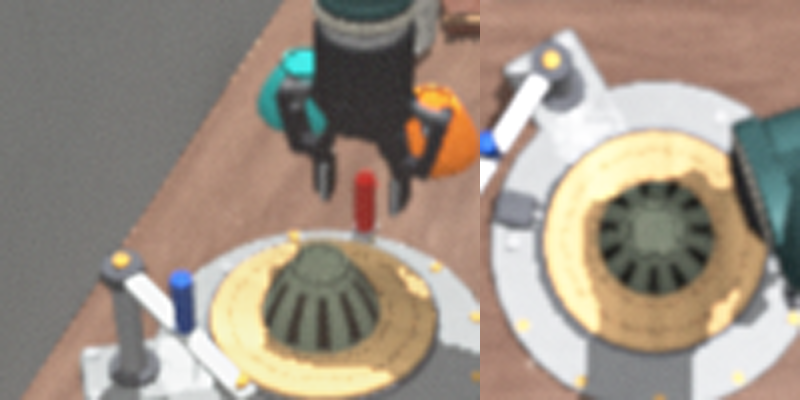

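The red peg at (365,200) stands between the tips. I close loosely and push the first click.

```bash
python3 -m crank '[{"travel":[0,0,0],"yaw":0},{"travel":[0,0,0],"yaw":0},{"travel":[-0.001,0,0],"yaw":0},{"travel":[-0.009,0.0005,0],"yaw":-5},{"travel":[-0.018,0.0015,0],"yaw":-10},{"travel":[-0.027,0.0035,0],"yaw":-15},{"travel":[-0.036,0.006,0],"yaw":-20},{"travel":[-0.0445,0.010,0],"yaw":-25},{"travel":[-0.0525,0.014,0],"yaw":-30},{"travel":[-0.0525,0.014,0],"yaw":-30}]' 0.024 && python3 snap.py d3
```

```text
time: 14.8
tool_pos: [0.4734, -0.0327, 0.0634]
tcp_rot: [[0.866, -0.5, -0.0], [-0.5, -0.866, -0.0], [-0.0, 0.0, -1.0]]
contact_force: [1.0, 0.0, 0.1]
opening: 0.024
[ 0.47422691 -0.03303905  0.06343397] -30.016720560166604 [304.98963694 216.95561213]
```

View pics/d3.png

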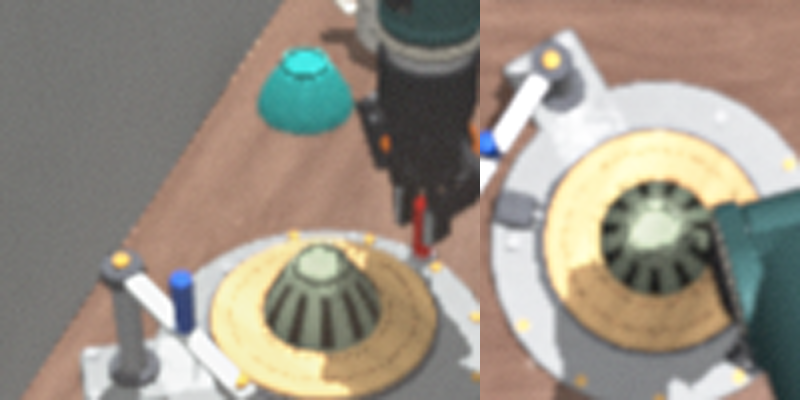

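The wheel follows; the peg at (305,217) matches the TCP projection. Second click.

```bash
python3 -m crank '[{"travel":[-0.0075,0.005,0],"yaw":-5},{"travel":[-0.015,0.0105,0],"yaw":-10},{"travel":[-0.0215,0.0165,0],"yaw":-15},{"travel":[-0.028,0.0235,0],"yaw":-20},{"travel":[-0.0335,0.0305,0],"yaw":-25},{"travel":[-0.0385,0.0385,0],"yaw":-30},{"travel":[-0.0385,0.0385,0],"yaw":-30},{"travel":[-0.0385,0.0385,0],"yaw":-30},{"travel":[-0.0385,0.0385,0],"yaw":-30},{"travel":[-0.0385,0.0385,0],"yaw":-30}]' && python3 snap.py d4
```

```text
time: 16.15
tool_pos: [0.4355, 0.0052, 0.0633]
tcp_rot: [[0.498, -0.867, 0.0], [-0.867, -0.498, 0.0], [0.0, -0.0, -1.0]]
contact_force: [-0.6, -0.0, -0.3]
opening: 0.024
[0.43540346 0.00531527 0.06326667] -60.11765299953437 [313.78552535 227.71795668]
```

View pics/d4.png

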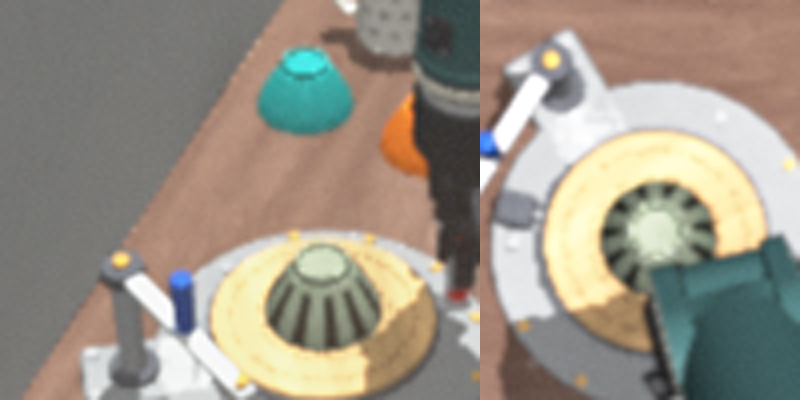

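Red peg foot shows at (314,233) between the pads; two clicks done. Third click.

```bash
python3 -m crank '[{"travel":[-0.0045,0.008,0],"yaw":-5},{"travel":[-0.008,0.0165,0],"yaw":-10},{"travel":[-0.0105,0.0255,0],"yaw":-15},{"travel":[-0.0125,0.0345,0],"yaw":-20},{"travel":[-0.014,0.0435,0],"yaw":-25},{"travel":[-0.0145,0.0525,0],"yaw":-30},{"travel":[-0.0145,0.0525,0],"yaw":-30},{"travel":[-0.0145,0.0525,0],"yaw":-30},{"travel":[-0.0145,0.0525,0],"yaw":-30},{"travel":[-0.0145,0.0525,0],"yaw":-30}]' && python3 snap.py d5
```

```text
time: 17.5
tool_pos: [0.4208, 0.0576, 0.0633]
tcp_rot: [[-0.002, -1.0, -0.0], [-1.0, 0.002, -0.0], [0.0, 0.0, -1.0]]
contact_force: [0.7, 1.0, -0.5]
opening: 0.0237
[0.42081075 0.05780185 0.06327846] -90.12736024705525 [313.89242525 240.52293594]
```

View pics/d5.png

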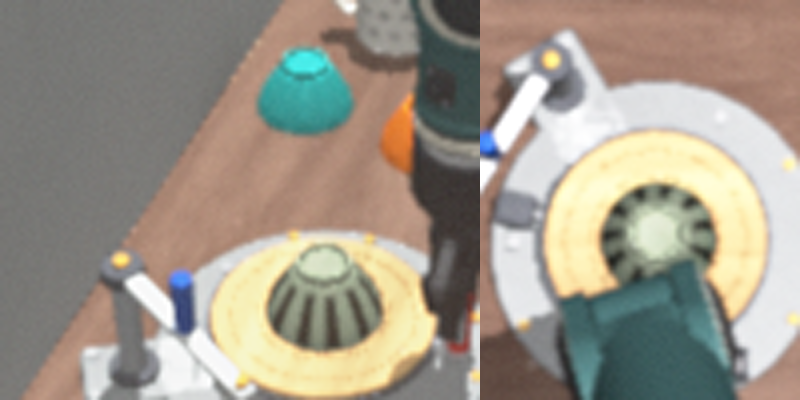

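Open, rise and move aside to check the click.

```bash
python3 -m crank '[{"travel":[0,0,0],"yaw":0},{"travel":[0,0,0],"yaw":0},{"travel":[0,0,0],"yaw":0},{"travel":[0,0,0.01],"yaw":0},{"travel":[0,0,0.025],"yaw":0},{"travel":[0,0,0.045],"yaw":0},{"travel":[0,0,0.065],"yaw":0},{"travel":[0,0,0.09],"yaw":0},{"travel":[0,0,0.12],"yaw":0},{"travel":[0,0,0.155],"yaw":0}]' 0.045 && python3 -m crank '[{"travel":[0.01,0.0,0],"yaw":0},{"travel":[0.02,-0.03,0],"yaw":0},{"travel":[0.03,-0.06,0],"yaw":0},{"travel":[0.04,-0.09,0],"yaw":0},{"travel":[0.05,-0.12,0],"yaw":0},{"travel":[0.05,-0.16,0],"yaw":0},{"travel":[0.05,-0.20,0],"yaw":0},{"travel":[0.05,-0.24,0],"yaw":0},{"travel":[0.05,-0.24,0],"yaw":0},{"travel":[0.05,-0.24,0],"yaw":0}]' && python3 - <<'E'
from h import *
b=grab_frame("side");t=grab_frame("top")
B=cv2.resize(b[180:280,210:330],(480,400),interpolation=cv2.INTER_CUBIC)
T=cv2.resize(t[155:255,240:320],(320,400),interpolation=cv2.INTER_CUBIC)
cv2.imwrite('pics/d6.png',np.hstack([B,T])[:,:,::-1])
Z=dict(gauge_handle=.169,wheel_handle=.095,needle=.1045)
for n in Z:
    L={c:landmark_of(n,c) for c in('side','top')}
    for c in L:print(n,c,[(np.round(l['xy'],1),round(l['confidence'],2),atz(c,l['xy'],Z[n]).round(4)) for l in L[c][:2]])
s=readout.sense();R=s['tcp_rot'];print(s['tool_pos'],np.degrees(np.arctan2(R[1,0],R[0,0])))
E
```

```text
time: 18.85
tool_pos: [0.4204, 0.058, 0.2197]
tcp_rot: [[-0.002, -1.0, -0.0], [-1.0, 0.002, -0.0], [0.0, 0.0, -1.0]]
contact_force: [1.9, -0.5, 0.5]
opening: 0.0447
time: 20.1
tool_pos: [0.4706, -0.1813, 0.2176]
tcp_rot: [[-0.002, -1.0, -0.001], [-1.0, 0.002, 0.001], [-0.001, 0.001, -1.0]]
contact_force: [-0.2, 0.4, -0.0]
opening: 0.0455
gauge_handle side [(array([246.5, 230.4]), 0.58, array([0.5744, 0.1814, 0.169 ]))]
gauge_handle top [(array([242.9, 184.5]), 0.54, array([0.5836, 0.1697, 0.169 ]))]
wheel_handle side [(array([315.3, 234.8]), 0.97, array([0.4163, 0.0654, 0.095 ])), (array([292.8, 168.8]), 0.57, array([ 0.5768, -0.2289,  0.095 ]))]
wheel_handle top [(array([241.1, 187.7]), 0.66, array([0.5861, 0.1825, 0.095 ])), (array([287.4, 246.1]), 0.64, array([0.4107, 0.0467, 0.095 ]))]
needle side [(array([245.7, 227.6]), 0.28, array([0.6113, 0.1104, 0.1045]))]
needle top [(array([231.5, 206.9]), 0.84, array([0.5278, 0.21  , 0.1045]))]
[ 0.47093815 -0.18150964  0.21835515] -90.0630662434503
```

View pics/d6.png

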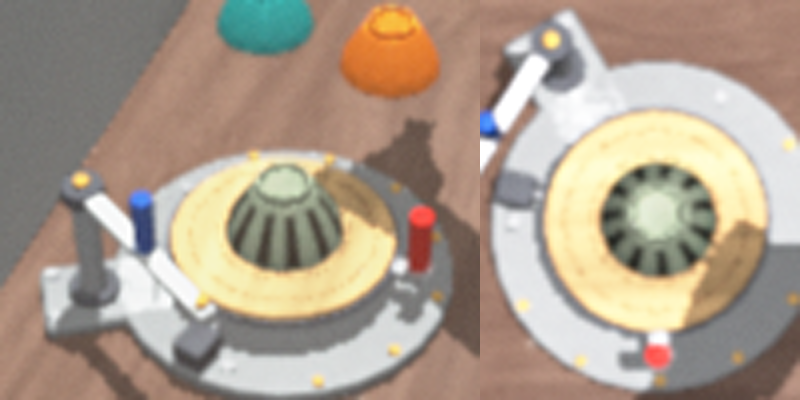

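The red handle stands at (315,235) side and (284,244) top, opposite its stud, 90° clockwise from the start: three clicks. Gauge is still out, bowl centred. Now back over the blue handle.

```bash
python3 -m crank '[{"travel":[0.01,0.03,0.01],"yaw":-3},{"travel":[0.02,0.07,0.012],"yaw":-7},{"travel":[0.035,0.12,0.012],"yaw":-11},{"travel":[0.05,0.17,0.012],"yaw":-15},{"travel":[0.065,0.22,0.012],"yaw":-19},{"travel":[0.08,0.27,0.012],"yaw":-23},{"travel":[0.095,0.315,0.012],"yaw":-26},{"travel":[0.107,0.348,0.012],"yaw":-26},{"travel":[0.110,0.358,0.012],"yaw":-26},{"travel":[0.110,0.358,0.0],"yaw":-26}]' 0.055 && python3 snap.py e1; python3 - <<'E'
from h import *
print(proj('side',readout.sense()['tool_pos']))
E
```

```text
time: 21.75
tool_pos: [0.5812, 0.176, 0.2185]
tcp_rot: [[-0.44, -0.898, 0.001], [-0.898, 0.44, 0.0], [-0.001, -0.001, -1.0]]
contact_force: [-0.1, -0.7, -0.1]
opening: 0.0554
[0.57965009 0.1737181  0.21636114] -116.22721083519252 [244.56155973 214.48636034]
[244.56155973 214.48636034]
```

View pics/e1.png

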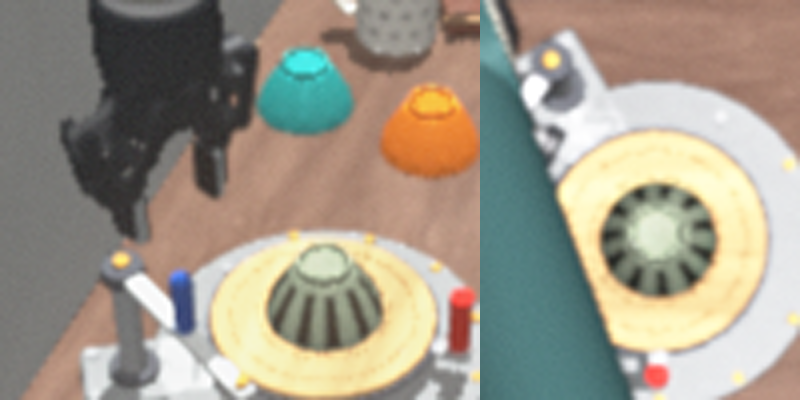

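Tips' midpoint (244,213) is above the blue peg (245,229). Descend.

```bash
python3 -m crank '[{"travel":[0,0,-0.01],"yaw":0},{"travel":[0,0,-0.02],"yaw":0},{"travel":[0,0,-0.03],"yaw":0},{"travel":[0,0,-0.04],"yaw":0},{"travel":[0,0,-0.05],"yaw":0},{"travel":[0,0,-0.06],"yaw":0},{"travel":[0,0,-0.07],"yaw":0},{"travel":[0,0,-0.08],"yaw":0},{"travel":[0,0,-0.081],"yaw":0},{"travel":[0,0,-0.081],"yaw":0}]' && python3 snap.py e2
```

```text
time: 23.1
tool_pos: [0.581, 0.1761, 0.1374]
tcp_rot: [[-0.44, -0.898, 0.0], [-0.898, 0.44, 0.0], [-0.0, -0.0, -1.0]]
contact_force: [-0.3, -0.7, 0.6]
opening: 0.055
[0.58112448 0.17613733 0.13772311] -116.11296435015583 [245.6782546  237.01389066]
```

View pics/e2.png

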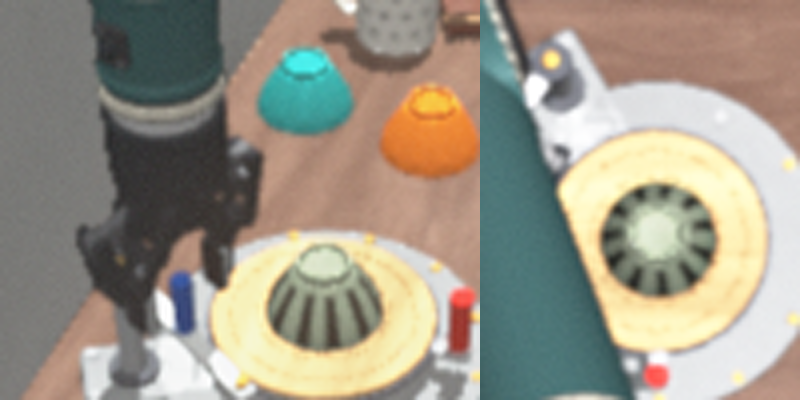

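The peg at (245,238) is between the tips. Close loosely and swing home.

```bash
python3 -m crank '[{"travel":[0,0,0],"yaw":0},{"travel":[0,0,0],"yaw":0},{"travel":[0,0,0],"yaw":0},{"travel":[-0.003,-0.011,0],"yaw":1},{"travel":[-0.006,-0.0185,0],"yaw":5},{"travel":[-0.0085,-0.026,0],"yaw":10},{"travel":[-0.0105,-0.034,0],"yaw":16},{"travel":[-0.0115,-0.042,0],"yaw":22},{"travel":[-0.0115,-0.050,0],"yaw":28},{"travel":[-0.011,-0.058,0],"yaw":33}]' 0.024 && python3 snap.py e3
```

```text
time: 24.45
tool_pos: [0.5698, 0.1171, 0.1375]
tcp_rot: [[0.123, -0.992, 0.0], [-0.992, -0.123, 0.0], [0.0, -0.0, -1.0]]
contact_force: [0.0, 0.4, -0.0]
opening: 0.0244
[0.56981614 0.11604726 0.13732696] -83.20657529054638 [257.88976274 223.59867638]
```

View pics/e3.png

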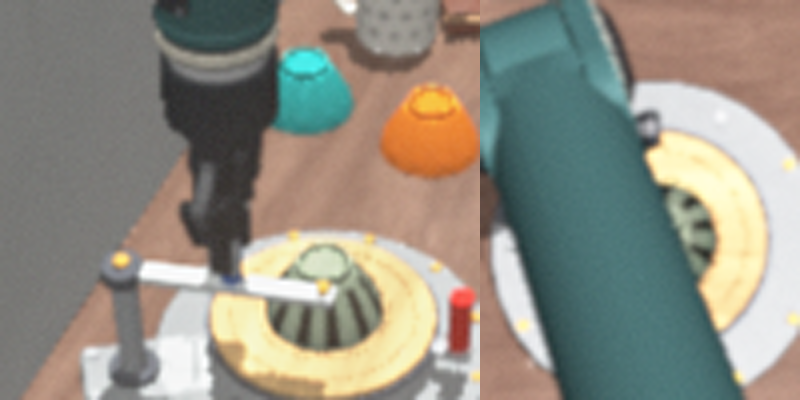

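```bash
python3 -m crank '[{"travel":[0.0015,-0.008,0],"yaw":6},{"travel":[0.0035,-0.0155,0],"yaw":12},{"travel":[0.0065,-0.023,0],"yaw":17},{"travel":[0.0105,-0.030,0],"yaw":23},{"travel":[0.0115,-0.032,0],"yaw":23},{"travel":[0.0125,-0.0335,0],"yaw":23},{"travel":[0.0125,-0.0335,0],"yaw":23},{"travel":[0.0125,-0.0335,0],"yaw":23},{"travel":[0.0125,-0.0335,0],"yaw":23},{"travel":[0.0125,-0.0335,0],"yaw":23}]' && python3 -m crank '[{"travel":[0.0005,-0.001,0],"yaw":0},{"travel":[0.0005,-0.001,0],"yaw":0},{"travel":[0.0005,-0.001,0],"yaw":0},{"travel":[0.0005,-0.001,0],"yaw":0},{"travel":[0.001,-0.002,0],"yaw":0},{"travel":[0.001,-0.002,0],"yaw":0},{"travel":[0.001,-0.002,0],"yaw":0},{"travel":[0.001,-0.002,0],"yaw":0},{"travel":[0.001,-0.002,0],"yaw":0},{"travel":[0.001,-0.002,0],"yaw":0}]' && python3 snap.py e4
```

```text
time: 25.8
tool_pos: [0.5802, 0.0881, 0.1373]
tcp_rot: [[0.499, -0.867, -0.003], [-0.867, -0.499, 0.003], [-0.005, 0.001, -1.0]]
contact_force: [-5.5, 6.0, 2.5]
opening: 0.0241
time: 27.05
tool_pos: [0.5802, 0.0881, 0.1372]
tcp_rot: [[0.5, -0.866, -0.005], [-0.866, -0.5, 0.005], [-0.007, 0.002, -1.0]]
contact_force: [-7.9, 10.1, 4.4]
opening: 0.0242
[0.58022475 0.08802398 0.13721927] -59.98055989810693 [258.1158517  216.48918404]
```

View pics/e4.png

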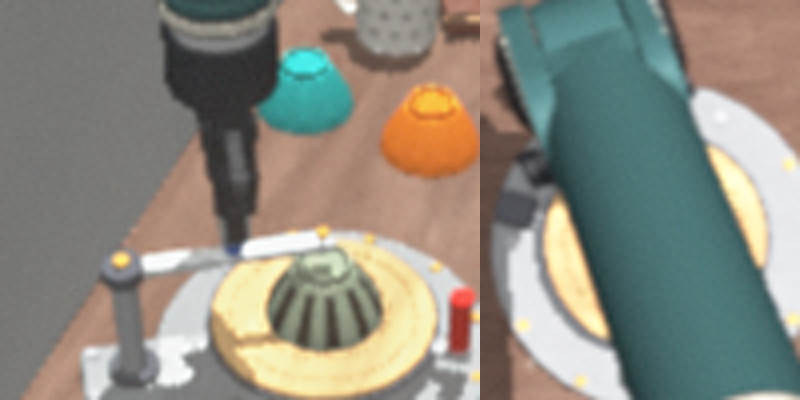

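Force rises to about 13 N without motion, so the gauge is against its stop. Relieve, open and retreat up.

```bash
python3 -m crank '[{"travel":[-0.001,0.002,0],"yaw":0},{"travel":[-0.002,0.0035,0],"yaw":0},{"travel":[-0.0025,0.0045,0],"yaw":0},{"travel":[-0.0025,0.0045,0],"yaw":0},{"travel":[-0.0025,0.0045,0],"yaw":0},{"travel":[-0.0025,0.0045,0],"yaw":0},{"travel":[-0.0025,0.0045,0],"yaw":0},{"travel":[-0.0025,0.0045,0],"yaw":0},{"travel":[-0.0025,0.0045,0],"yaw":0},{"travel":[-0.0025,0.0045,0],"yaw":0}]' && python3 -m crank '[{"travel":[0,0,0],"yaw":0},{"travel":[0,0,0],"yaw":0},{"travel":[0,0,0],"yaw":0},{"travel":[0,0,0.01],"yaw":0},{"travel":[0,0,0.02],"yaw":0},{"travel":[0,0,0.03],"yaw":0},{"travel":[0,0,0.05],"yaw":0},{"travel":[0,0,0.07],"yaw":0},{"travel":[0,0,0.09],"yaw":0},{"travel":[0,0,0.11],"yaw":0}]' 0.045 && python3 -m crank '[{"travel":[-0.01,-0.03,0.01],"yaw":0},{"travel":[-0.02,-0.06,0.01],"yaw":0},{"travel":[-0.03,-0.10,0.01],"yaw":0},{"travel":[-0.04,-0.14,0.01],"yaw":0},{"travel":[-0.06,-0.18,0.01],"yaw":0},{"travel":[-0.08,-0.22,0.01],"yaw":0},{"travel":[-0.10,-0.26,0.01],"yaw":0},{"travel":[-0.11,-0.29,0.01],"yaw":0},{"travel":[-0.11,-0.29,0.01],"yaw":0},{"travel":[-0.11,-0.29,0.01],"yaw":0}]' && python3 - <<'E'
from h import *
b=grab_frame("side");t=grab_frame("top")
B=cv2.resize(b[180:280,210:330],(480,400),interpolation=cv2.INTER_CUBIC)
T=cv2.resize(t[155:255,240:320],(320,400),interpolation=cv2.INTER_CUBIC)
cv2.imwrite('pics/f1.png',np.hstack([B,T])[:,:,::-1]);cv2.imwrite('pics/f1full.png',t[:,:,::-1])
Z=dict(gauge_handle=.169,wheel_handle=.095,needle=.1045)
for n in Z:
    for c in('side','top'):print(n,c,[(np.round(l['xy'],1),round(l['confidence'],2),atz(c,l['xy'],Z[n]).round(4)) for l in landmark_of(n,c)[:2]])
E
```

```text
time: 28.4
tool_pos: [0.5802, 0.0881, 0.1373]
tcp_rot: [[0.498, -0.867, -0.001], [-0.867, -0.498, 0.001], [-0.002, 0.0, -1.0]]
contact_force: [-3.6, 5.7, 2.1]
opening: 0.0241
time: 29.65
tool_pos: [0.5809, 0.0871, 0.2488]
tcp_rot: [[0.498, -0.867, 0.001], [-0.867, -0.498, 0.0], [0.0, -0.001, -1.0]]
contact_force: [0.5, -1.0, 0.4]
opening: 0.0447
time: 30.9
tool_pos: [0.4712, -0.2021, 0.2578]
tcp_rot: [[0.499, -0.867, 0.001], [-0.867, -0.499, 0.0], [0.0, -0.001, -1.0]]
contact_force: [0.4, 0.4, 0.9]
opening: 0.045
gauge_handle side [(array([258.6, 208.9]), 0.85, array([0.5761, 0.0909, 0.169 ]))]
gauge_handle top [(array([274.2, 182.1]), 0.86, array([0.5892, 0.0809, 0.169 ]))]
wheel_handle side [(array([315.9, 232.7]), 0.96, array([0.4169, 0.0565, 0.095 ]))]
wheel_handle top [(array([284.9, 243. ]), 0.68, array([0.4199, 0.0539, 0.095 ]))]
needle side [(array([280.5, 221.8]), 0.78, array([0.5245, 0.055 , 0.1045]))]
needle top [(array([285.8, 208.5]), 0.74, array([0.5208, 0.0499, 0.1045]))]
```

View pics/f1.png

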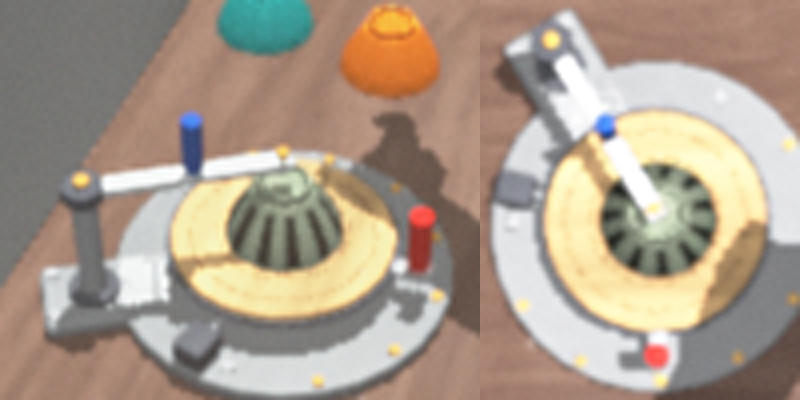

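View pics/f1full.png

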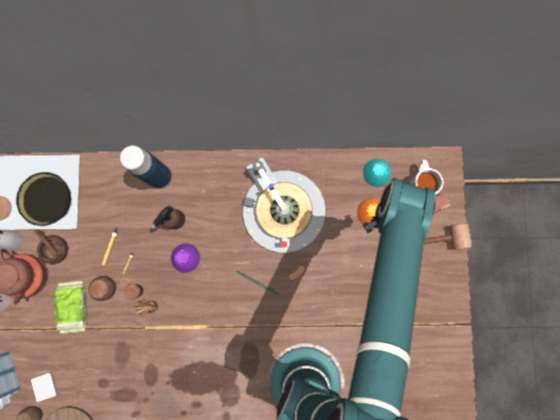

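The needle is over the bowl again, the red handle is in click 4 and bystanders look unmoved. One numeric check of blob positions against the first pictures.

```bash
python3 - <<'E'
from h import *
def cen(im,lo,hi,box):
    h=cv2.cvtColor(im,cv2.COLOR_RGB2HSV);m=cv2.inRange(h,lo,hi);k=np.zeros_like(m);x0,x1,y0,y1=box;k[y0:y1,x0:x1]=m[y0:y1,x0:x1]
    M=cv2.moments(k,True);return round(M['m10']/M['m00'],2),round(M['m01']/M['m00'],2),M['m00']
for c,box in(('side',(245,275,195,235)),('top',(262,282,175,195))):
    a=cv2.imread(f'pics/{c}0.png')[:,:,::-1].copy();b=grab_frame(c)
    print(c,'blue',cen(a,(105,120,50),(125,255,255),box),cen(b,(105,120,50),(125,255,255),box))
    d=cv2.absdiff(a,b).max(2)
    if c=='top':
        print('bystander diff', {n:int((d[y0:y1,x0:x1]>60).sum()) for n,(x0,x1,y0,y1) in dict(flask=(115,175,140,195),sprayer=(145,190,200,235),purple=(165,205,240,275),turq=(360,395,155,188),mallet=(440,475,220,250)).items()})
P=np.load('fit.npy')
E
```

```text
side blue (257.38, 214.35, 40.0) (257.52, 214.36, 42.0)
top blue (270.81, 185.81, 16.0) (270.81, 185.81, 16.0)
bystander diff {'flask': 60, 'sprayer': 0, 'purple': 0, 'turq': 30, 'mallet': 0}
```

```bash
python3 - <<'E'
from h import *
a=cv2.imread('pics/top0.png');b=grab_frame('top')[:,:,::-1]
p=cv2.imread('pics/side0.png');q=grab_frame('side')[:,:,::-1]
f=lambda i,x0,y0:cv2.resize(i[y0:y0+75,x0:x0+100],(400,300),interpolation=cv2.INTER_CUBIC)
g=lambda i:cv2.resize(i[255:375,120:280],(400,300),interpolation=cv2.INTER_CUBIC)
cv2.imwrite('pics/g.png',np.vstack([np.hstack([f(a,100,130),f(b,100,130)]),np.hstack([g(p),g(q)])]))
for im in(a,b,p,q):pass
E
```

```text
(no output)
```

View pics/g.png

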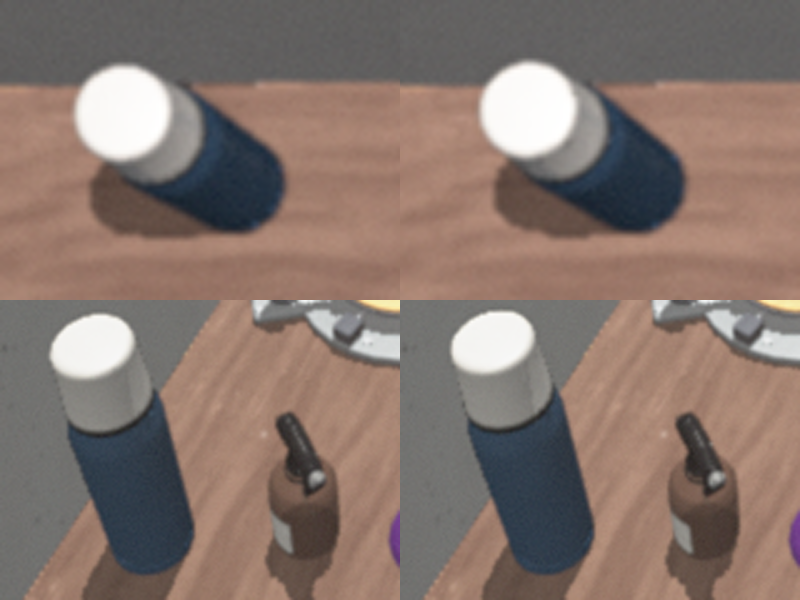

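```bash
python3 - <<'E'
from h import *
def cap(im):
    m=((im.min(2)>200)).astype(np.uint8);k=np.zeros_like(m);k[140:185,110:160]=m[140:185,110:160];M=cv2.moments(k,True);return M['m10']/M['m00'],M['m01']/M['m00']
for f in('top0','f1full'):print(f,cap(cv2.imread(f'pics/{f}.png')))
print(cap(grab_frame('top')),readout.sense()['time'])
print('turq'); 
h=lambda im:cv2.inRange(cv2.cvtColor(im,cv2.COLOR_BGR2HSV),(80,120,60),(95,255,255))
for im in(cv2.imread('pics/top0.png'),np.ascontiguousarray(grab_frame('top')[:,:,::-1])):
    M=cv2.moments(h(im),True);print(M['m10']/M['m00'],M['m01']/M['m00'],M['m00'])
E
```

```text
top0 (130.1970802919708, 157.61070559610707)
f1full (131.66983372921615, 156.87173396674584)
(131.7255369928401, 156.87350835322195) 31.55
turq
377.2064631956912 172.28725314183123 557.0
377.23339317773787 172.2531418312388 557.0
```

```bash
python3 -c "
from station import *
print(close_job())"
```

```text
the job is handed in; nothing more can be done
None
```

I swung the gauge out to about 1.15 rad, pushed the wheel three clicks clockwise by its red handle, and swung the gauge back home. The job was handed in at about 31.7 s with the gripper clear of everything.

Last checks:
- **Gauge:** Pressing it home raised the force to about 13 N with no movement, so it was against its stop. After release, the blue handle was within 0.15 px of its starting position in both cameras.
- **Wheel:** The red handle is at about (0.418, 0.055), 90° clockwise of where it started, which is click 4. The gauge was out for the whole turn.
- **Bowl:** The green bowl is still centred on the wheel, and the gripper never came near it.
- **Bystanders:** The sprayer, mallet, purple bowl and turquoise bowl show no change. The orange bowl and mug were partly hidden by the arm in the last top picture, so I checked them only by eye.
- **One disagreement:** The flask's white cap shows about 1.5 px away from the first picture, though its foot looks unmoved and it was steady at the end. I did not see the arm come near it. It may have settled after the start, but I could not confirm that.

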